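# Repack a row of parts into the divided box, mirrored

### The arm

A 6-joint arm with a two-finger parallel gripper is mounted at the origin on a cart in front of the work surface, level with it; the furniture and walls round the work are solid. World frame = base frame: x ahead of the robot, y to its left, z up, the work surface at z = 0. Lengths are in m, angles in rad, forces in N, time in s.
With the tool pointing down it reaches from about 0.225 to 0.725 m from the base axis. Payload 3.1 kg.
Tool frame: the origin (TCP) lies midway between the tips of the shut fingers; the grasp point (between the pads) lies 19 mm behind it; z points along the fingers, y is the line along which they close (so a half turn about z gives the same grasp; the last joint's range is limited). The gripper opens to 85 mm and grips with 20 to 120 N. Pads are 22 mm wide; open, the fingers measure 114 mm over their backs; the gripper's body (76 mm by 85 mm) begins 54 mm behind the grasp point. The pads swing forward as they close: fully open they stand 13 mm farther back than shut.
Start: joints at [-1.368, 0.048, 0.099, 1.622, 0, 1.443], TCP at [0.171, -0.497, 0.231] pointing down, gripper open.
Joint ranges: [-2.91, 2.91], [-0.99, 1.94], [-1.21, 1.42], [-2.12, 2.29], [-1.49, 1.47], [-3.14, 3.14]. Speed limits (rad/s): [2.79, 2.79, 3.14, 3.14, 3.14, 3.14].

### API

Orientations are given as a unit quaternion [w, x, y, z].
In Python, from bench import * gives the robot as it stands.
- The arm moves only by the tool apply_moves, never from a script. Its argument "targets" is a list of rows, each an object with "linear": the shift along the tool's x, y, z in mm, a list of three; "rotation": the turn, a rotation vector about the tool's x, y, z in degrees, a list of three; "jaw": the finger opening in mm, from 0 to 85.4. In form: [{"linear": [tx, ty, tz], "rotation": [rx, ry, rz], "jaw": jaw}, ...]. A call has 1 to 5 rows; each row shifts and turns the commanded pose from where the row before left it, along the tool's axes as they then stand; what a row does not reach is not made up. A row lasts 1/10 s, in which the tool goes at most 50 mm and 8.59 degrees, less where a joint would pass 70% of its speed; a pose out of reach is approached as far as the arm can. A call with a gripper value outside its range is refused whole. The fingers move at their own pace and stop on an object; the grip force is fixed at half the most. Time passes only in rows, so rows that do not move let the fingers close. It gives the time, the measured TCP pose, the force, the opening and the grip force at its end, in the units of the state.
- read_state(): the state, without advancing time (a new reading comes with each control period).
- read_camera(name): name is "scene" or "top"; returns the picture (384x512x3 uint8, blue, green, red); there is no depth.
- get_calibration(name): a dict with "mtx" (3x3 intrinsics, pixels), "view" (4x4, takes a point from world to camera coordinates). Camera axes: x right, y down, z forward; pixel columns grow to the right and rows downward; lengths in m; the calibration is good to about 2 mm. A picture is of the moment at which its call begins. get_calibration takes no time and is no camera call.
- hand_in(): hands the job in; it is judged then, once.
The state is a dict: "clock": time; "joint_pos": joint angles; "dq": joint speeds; "effort": joint torques, N m; "tool_pos": TCP position; "tcp_rot": TCP orientation; "force": force on the tool from outside, world axes, zero at the start; "torque": the same for the moment, N m; "finger_gap": finger opening in m; "finger_force": force on a finger pad.
Only numpy, scipy, OpenCV 4.12 (cv2) and the standard library are available. Lean on these libraries where they do the work, as an engineer would, in place of code of your own. Each camera call takes 0.05 s, during which the arm holds its last target. There are 200 camera calls.

### The job

The next station takes this kit from the other side, so it has to be packed the other way round: move the four parts that stand in a row on the pads of the aluminium rack into the grey divided box, one to a cell and in reversed order. As seen from the robot, the part at the left end of the rack goes into the cell at the right end of the box, the second from the left into the second cell from the right, and so on. Stand every part upright and flat on the floor of its cell, and let go of it.

Things in the scene. Friction and masses are not known exactly. Their poses are not given: they have to be found in the camera images.
- unit_mid (a point): Black round unit with a white ring on top, 54 mm diameter, 42 mm high. Loose. Point at its centre, 21 mm above its underside; z is its upright axis.
- cage_mid (a point): White moulded ring cage (open windows round the side), 62 mm diameter, 33 mm high, light (about 20 g). Loose. Point at its centre, 16.5 mm above its underside; z is its upright axis. Its outer rim is the widest part.
- gauge_mid (a point): Bare steel plug gauge, a stepped cylinder standing on its thicker knurled foot: foot 32 mm diameter, whole height 40 mm, narrower above. Loose. Point at its centre, 20 mm above its underside; z is its upright axis. Grip it low, round the foot.
- bottle_mid (a point): Small red thread-lock bottle with a black pointed nozzle: body 30 mm diameter and 55 mm high, 92 mm high with the nozzle. Loose. Point on its axis half-way up the body, 27.5 mm above its underside; z is its upright axis. Grip the body, not the nozzle.
- rack: Flat pale aluminium bar, 80 x 344 x 10 mm, fixed, with four round black pads in a row on its top. Origin under its centre at the bench top; y runs along the row, to the left as seen from the robot, x across it, away from the robot. The pad centres lie at y = -126, -42, +42, +126 mm. It can lie nearer than the box or beyond it, either turned by up to 0.12 rad.
- box: Grey open divided box, 118 x 340 mm, fixed, with four cells in one row. Origin under its centre at the bench top; y runs along the row, to the left as seen from the robot, x across it, away from the robot. The cell centres lie at y = -126, -42, +42, +126 mm, x = 0. Each cell is 80 mm along y and 110 mm along x inside; the floor is 4 mm above the bench, the divider tops 20 mm, the outer wall tops 24 mm; walls and dividers are 4 mm thick.
- pad_unit: Round black rubber pad on which the black unit stands at the start, 70 mm diameter, 4 mm thick, fixed on the rack. Origin at the centre of its underside, 10 mm above the bench; its top is 14 mm above the bench. The pad keeps its place, so it still shows where in the row the black unit started.
- pad_cage: Round black rubber pad on which the white ring cage stands at the start, 70 mm diameter, 4 mm thick, fixed on the rack. Origin at the centre of its underside, 10 mm above the bench; its top is 14 mm above the bench. The pad keeps its place, so it still shows where in the row the white ring cage started.
- pad_gauge: Round black rubber pad on which the steel plug gauge stands at the start, 70 mm diameter, 4 mm thick, fixed on the rack. Origin at the centre of its underside, 10 mm above the bench; its top is 14 mm above the bench. The pad keeps its place, so it still shows where in the row the steel plug gauge started.
- pad_bottle: Round black rubber pad on which the red bottle stands at the start, 70 mm diameter, 4 mm thick, fixed on the rack. Origin at the centre of its underside, 10 mm above the bench; its top is 14 mm above the bench. The pad keeps its place, so it still shows where in the row the red bottle started.
Not all that is in view belongs to the job. What is shaped like the part that bears unit_mid but yellow is not meant. Leave any turquoise look-alike of the part that bears gauge_mid alone.

How it is judged:
At the end, for the whole second after the job is handed in: Each part stands in the cell that mirrors its starting place on the rack (left end to right end and so on): its centre within 32 mm along the row and 45 mm across it of the cell centre, its underside within 5 mm of the cell floor, upright within 0.12 rad, released and at rest (((y of pad_unit in the frame of rack between -0.146 and -0.106 m and y of unit_mid in the frame of box between 0.094 and 0.158 m) or (y of pad_unit in the frame of rack between -0.062 and -0.022 m and y of unit_mid in the frame of box between 0.01 and 0.074 m) or (y of pad_unit in the frame of rack between 0.022 and 0.062 m and y of unit_mid in the frame of box between -0.074 and -0.01 m) or (y of pad_unit in the frame of rack between 0.106 and 0.146 m and y of unit_mid in the frame of box between -0.158 and -0.094 m)) and x of unit_mid in the frame of box between -0.045 and 0.045 m and z of unit_mid in the frame of box between 0.02 and 0.03 m and angle between each of unit_mid, cage_mid, gauge_mid, bottle_mid's own z axis and vertical below 0.12 rad and linear speed of each of unit, cage, gauge, bottle below 0.02 m/s and angular speed of each of unit, cage, gauge, bottle below 0.2 rad/s and ((y of pad_cage in the frame of rack between -0.146 and -0.106 m and y of cage_mid in the frame of box between 0.094 and 0.158 m) or (y of pad_cage in the frame of rack between -0.062 and -0.022 m and y of cage_mid in the frame of box between 0.01 and 0.074 m) or (y of pad_cage in the frame of rack between 0.022 and 0.062 m and y of cage_mid in the frame of box between -0.074 and -0.01 m) or (y of pad_cage in the frame of rack between 0.106 and 0.146 m and y of cage_mid in the frame of box between -0.158 and -0.094 m)) and x of cage_mid in the frame of box between -0.045 and 0.045 m and z of cage_mid in the frame of box between 0.0155 and 0.0255 m and ((y of pad_gauge in the frame of rack between -0.146 and -0.106 m and y of gauge_mid in the frame of box between 0.094 and 0.158 m) or (y of pad_gauge in the frame of rack between -0.062 and -0.022 m and y of gauge_mid in the frame of box between 0.01 and 0.074 m) or (y of pad_gauge in the frame of rack between 0.022 and 0.062 m and y of gauge_mid in the frame of box between -0.074 and -0.01 m) or (y of pad_gauge in the frame of rack between 0.106 and 0.146 m and y of gauge_mid in the frame of box between -0.158 and -0.094 m)) and x of gauge_mid in the frame of box between -0.045 and 0.045 m and z of gauge_mid in the frame of box between 0.019 and 0.029 m and ((y of pad_bottle in the frame of rack between -0.146 and -0.106 m and y of bottle_mid in the frame of box between 0.094 and 0.158 m) or (y of pad_bottle in the frame of rack between -0.062 and -0.022 m and y of bottle_mid in the frame of box between 0.01 and 0.074 m) or (y of pad_bottle in the frame of rack between 0.022 and 0.062 m and y of bottle_mid in the frame of box between -0.074 and -0.01 m) or (y of pad_bottle in the frame of rack between 0.106 and 0.146 m and y of bottle_mid in the frame of box between -0.158 and -0.094 m)) and x of bottle_mid in the frame of box between -0.045 and 0.045 m and z of bottle_mid in the frame of box between 0.0265 and 0.0365 m); the robot touches nothing.
It also fails if it takes over 96 s, if anything falls off the work surface, if the arm or the gripper's body presses on something with over 40 N, if the wrist force passes 120 N, or if a joint passes its speed limit or range.

## Working session

There is one attempt and no reset: what is moved stays moved. The work goes in short steps, Python scripts to look and compute and a tool call to move; the robot and the scene stay as the last step left them, time stands still between calls to the robot, and variables do not carry over. Pictures are saved under pics/ and viewed, at most 14 in all, crops included, and the job is handed in when it is done.

Besides the shell and the picture viewer there is one more tool, called after "Request:" as name(argument=value, ...), one argument or row to a line, values as JSON. apply_moves: Moves the arm, as the interface text tells. Its arguments: {"type":"object","properties":{"targets":{"type":"array"}},"required":["targets"]}

```bash
mkdir -p pics; python3 - <<'E'
from bench import *
import cv2
s=read_state();print(s)
for n in("scene","top"):
    im=read_camera(n);cv2.imwrite(f"pics/{n}0.png",im);c=get_calibration(n);print(n,c)
E
```

```text
{'clock': 0.0, 'joint_pos': array([-1.36778434e+00,  4.87271618e-02,  9.75726200e-02,  1.62199437e+00,
       -8.68902994e-06,  1.44299684e+00]), 'dq': array([ 0.00057891,  0.00117395, -0.00023481,  0.00052409,  0.00139871,
       -0.00074066]), 'effort': array([ 1.73551070e-04, -3.38778770e+01,  3.20016718e+01,  2.04109069e-02,
       -4.24610175e-05, -4.51275284e-06]), 'tool_pos': array([ 0.17038582, -0.49592941,  0.23011679]), 'tcp_rot': array([-1.17529816e-03,  9.86350948e-01,  1.64652436e-01, -4.85669889e-05]), 'force': array([ 0.04069951, -0.12894267,  0.36690564]), 'torque': array([ 0.02257515,  0.01767308, -0.01980236]), 'finger_force': 0.0, 'finger_gap': 0.08580367773812556}
scene {'mtx': array([[422.80728294,   0.        , 254.68069235],
       [  0.        , 422.80728294, 194.99409604],
       [  0.        ,   0.        ,   1.        ]]), 'view': array([[-0.76167346, -0.64780404, -0.0142637 ,  0.54133136],
       [-0.43276093,  0.52496775, -0.73288938,  0.19076552],
       [ 0.48225669, -0.55204962, -0.68019828,  0.84147543],
       [ 0.        ,  0.        ,  0.        ,  1.        ]])}
top {'mtx': array([[378.92104487,   0.        , 253.292685  ],
       [  0.        , 378.92104487, 189.28931993],
       [  0.        ,   0.        ,   1.        ]]), 'view': array([[ 7.08070244e-04, -9.99935732e-01,  1.13150175e-02,
         1.49498538e-01],
       [-9.83169710e-01, -2.76328705e-03, -1.82673711e-01,
         5.97037110e-01],
       [ 1.82693237e-01, -1.09952367e-02, -9.83108481e-01,
         1.00026129e+00],
       [ 0.00000000e+00,  0.00000000e+00,  0.00000000e+00,
         1.00000000e+00]])}
```

View pics/top0.png

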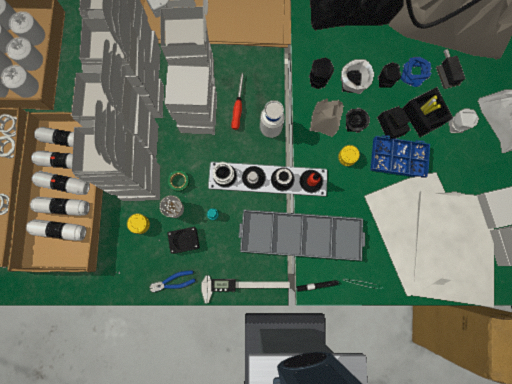

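View pics/scene0.png

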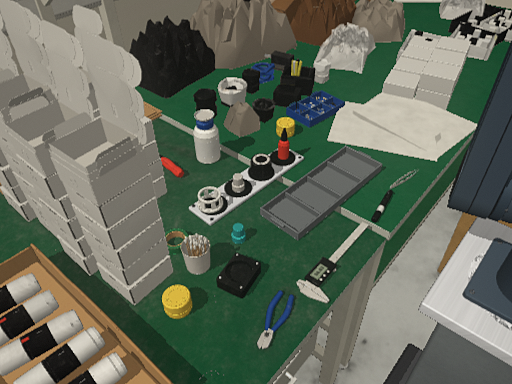

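Top view: the row from the left is cage (224,175), gauge (253,178), unit (283,180), bottle (313,182). The rack lies beyond the box, whose centre is about (303,236). I'll zoom in and measure.

```bash
python3 - <<'E'
import cv2
im=cv2.imread("pics/top0.png")[150:270,200:375]
cv2.imwrite("pics/c1.png",cv2.resize(im,None,fx=4.5,fy=4.5,interpolation=cv2.INTER_CUBIC))
im=cv2.imread("pics/scene0.png")[120:240,185:390]
cv2.imwrite("pics/c2.png",cv2.resize(im,None,fx=3.9,fy=3.9,interpolation=cv2.INTER_CUBIC))
E
```

```text
(no output)
```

View pics/c1.png

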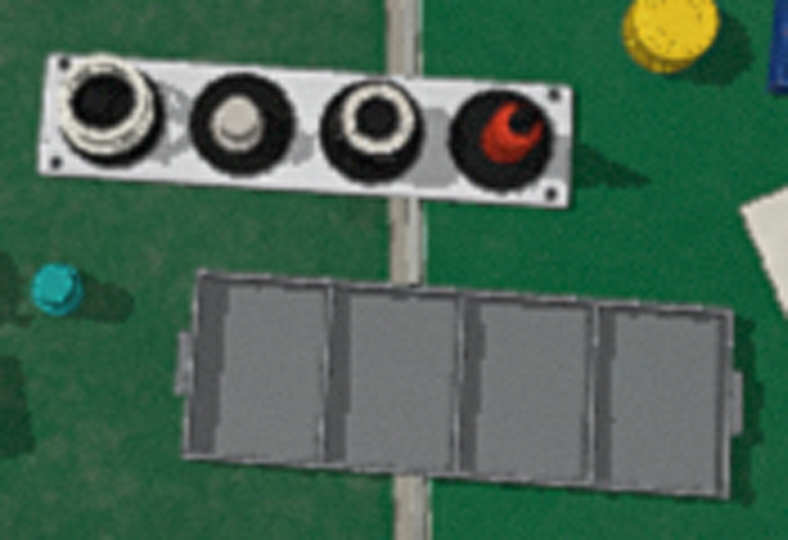

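View pics/c2.png

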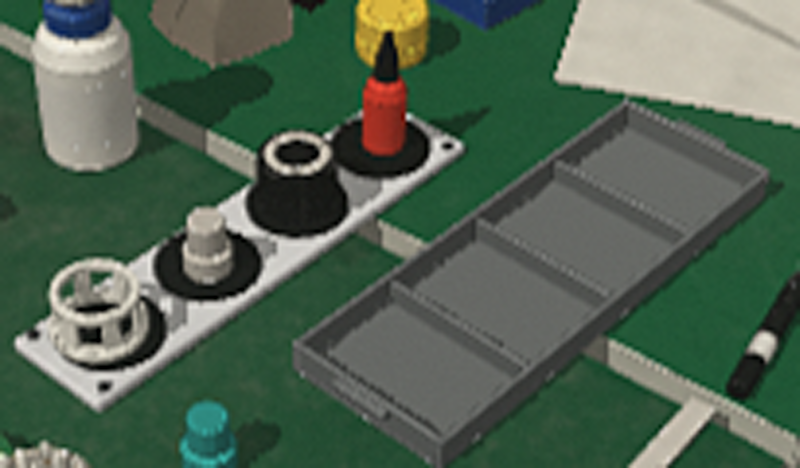

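```bash
cat > h.py <<'E'
import numpy as np, cv2
from bench import *
def ray(n,u,v,z):
    c=get_calibration(n);K=np.array(c["mtx"]);V=np.array(c["view"]);R=V[:3,:3];o=-R.T@V[:3,3]
    d=R.T@np.linalg.solve(K,[u,v,1.]);return o+d*(z-o[2])/d[2]
def proj(n,p):
    c=get_calibration(n);q=(c["view"]@np.r_[p,1])[:3];q=c["mtx"]@q;return q[:2]/q[2]
def c1(x,y,z):return ray("top",(x+.5)/4.5-.5+200,(y+.5)/4.5-.5+150,z)
def c2(x,y,z):return ray("scene",(x+.5)/3.9-.5+185,(y+.5)/3.9-.5+120,z)
def fit(P,L,W):
    Q=np.array([[W/2,L/2],[W/2,-L/2],[-W/2,-L/2],[-W/2,L/2]]);P=np.array(P)[:,:2]
    m=P.mean(0);H=(P-m).T@Q;a=np.arctan2(H[1,0]-H[0,1],H[0,0]+H[1,1])
    R=np.array([[np.cos(a),-np.sin(a)],[np.sin(a),np.cos(a)]]);print("fit",m.round(4),a.round(4),((P-m)@R-Q).round(3).tolist());return m,a,R
E
python3 - <<'E'
from h import *
np.set_printoptions(suppress=True,precision=4)
m,a,R=fit([c1(49,55,.01),c1(572,86,.01),c1(568,206,.01),c1(38,174,.01)],.344,.08)
for y in(.126,.042,-.042,-.126):print("pad",m+R@[0,y])
m,a,R=fit([c1(198,271,.024),c1(732,310,.024),c1(728,496,.024),c1(184,458,.024)],.34,.118)
for y in(.126,.042,-.042,-.126):print("cell",m+R@[0,y])
for k,p,q,z in(("cage",(107,102),(96,285),.047),("gauge",(241,115),(208,217),.054),("unit",(378,117),(300,152),.056),("bottle",(526,118),(389,38),.106)):
    print(k,c1(*p,z),c2(*q,z))
print("scene box corners",c2(298,348,.024),c2(440,458,.024),c2(768,174,.024),c2(627,103,.024))
E
```

```text
fit [0.6372 0.1078] -0.0584 [[-0.0, -0.001], [-0.0, 0.001], [0.0, 0.001], [0.0, -0.001]]
pad [0.6446 0.2336]
pad [0.6397 0.1497]
pad [0.6348 0.0658]
pad [ 0.6299 -0.018 ]
fit [0.4732 0.0136] -0.0697 [[-0.001, -0.002], [-0.001, 0.001], [0.001, 0.002], [0.001, -0.002]]
cell [0.482  0.1393]
cell [0.4762 0.0555]
cell [ 0.4703 -0.0283]
cell [ 0.4645 -0.1121]
cage [0.6467 0.2349 0.047 ] [0.654  0.2311 0.047 ]
gauge [0.6371 0.1509 0.054 ] [0.6385 0.1467 0.054 ]
unit [0.6356 0.0657 0.056 ] [0.6344 0.0615 0.056 ]
bottle [ 0.6241 -0.0174  0.106 ] [ 0.6256 -0.0195  0.106 ]
scene box corners [0.5401 0.1771 0.024 ] [0.4231 0.1937 0.024 ] [ 0.4035 -0.15    0.024 ] [ 0.5181 -0.1593  0.024 ]
```

Cage, gauge, unit and bottle map to the cells at (0.4645,-0.112), (0.470,-0.028), (0.476,0.056) and (0.482,0.139). The fingers will close across the row. First I turn the tool.

Request:
apply_moves(
  targets=[
    {"linear":[0,0,0],"rotation":[0,0,-8.4],"jaw":85},
    {"linear":[0,0,0],"rotation":[0,0,-8.4],"jaw":85},
    {"linear":[0,0,0],"rotation":[0,0,-8.4],"jaw":85},
    {"linear":[0,0,0],"rotation":[0,0,-8.4],"jaw":85},
    {"linear":[0,0,0],"rotation":[0,0,-8.4],"jaw":85},
  ],
)

```text
clock: 0.6
tool_pos: [0.1704, -0.4962, 0.2306]
tcp_rot: [-0.001, 0.86, 0.51, 0.0]
force: [0.7, -0.2, -0.2]
finger_gap: 0.0852
finger_force: 0.0
```

Request:
apply_moves(
  targets=[
    {"linear":[0,0,0],"rotation":[0,0,-8.4],"jaw":85},
    {"linear":[0,0,0],"rotation":[0,0,-8.4],"jaw":85},
    {"linear":[0,0,0],"rotation":[0,0,-8.4],"jaw":85},
    {"linear":[0,0,0],"rotation":[0,0,0],"jaw":85},
  ],
)

```text
clock: 1.0
tool_pos: [0.1704, -0.4962, 0.2306]
tcp_rot: [-0.001, 0.731, 0.683, 0.0]
force: [-0.0, -0.1, -0.5]
finger_gap: 0.0847
finger_force: 0.0
```

```bash
cat > d.py <<'E'
import sys;from h import *
from scipy.spatial.transform import Rotation as Ro
np.set_printoptions(suppress=True,precision=1)
T=dict(cage=(.648,.2335),gauge=(.6375,.149),unit=(.635,.0645),bottle=(.6255,-.0182),Ccage=(.4645,-.1121),Cgauge=(.4703,-.0283),Cunit=(.4762,.0555),Cbottle=(.482,.1393))
def deltas():
    s=read_state();q=s["tcp_rot"];R=Ro.from_quat(q,scalar_first=True);p=s["tool_pos"]
    print("pos mm",p*1e3,"f",s["force"],"gap",s["finger_gap"]*1e3,"q5,6",s["joint_pos"][4:],"x dir deg",np.degrees(np.arctan2(*R.as_matrix()[[1,0],0])),"tilt",R.as_matrix()[:,2])
    for k,t in T.items():print(k,R.inv().apply(np.r_[t,p[2]]-p)*1e3)
if __name__=="__main__":deltas()
E
python3 d.py
```

```text
pos mm [ 170.4 -496.2  230.6] f [-0.  -0.1 -0.5] gap 84.73601868429307 q5,6 [-0.   0.3] x dir deg 86.1382491983328 tilt [-0.  0. -1.]
cage [760.2 427.3   0.8]
gauge [675.2 422.6   0.7]
unit [590.7 425.7   0.6]
bottle [507.6 421.8   0.5]
Ccage [403.  267.5   0.4]
Cgauge [487.  267.7   0.5]
Cunit [571.  267.9   0.6]
Cbottle [655.  268.1   0.7]
```

Request:
apply_moves(
  targets=[
    {"linear":[42,23.5,0],"rotation":[0,0,0],"jaw":85},
    {"linear":[42,23.5,0],"rotation":[0,0,0],"jaw":85},
    {"linear":[42,23.5,0],"rotation":[0,0,0],"jaw":85},
    {"linear":[42,23.5,0],"rotation":[0,0,0],"jaw":85},
    {"linear":[42,23.5,0],"rotation":[0,0,0],"jaw":85},
  ],
)

```text
clock: 1.5
tool_pos: [0.3024, -0.2932, 0.231]
tcp_rot: [0.0, 0.732, 0.681, 0.0]
force: [0.8, -1.1, 0.7]
finger_gap: 0.085
finger_force: 0.0
```

Request:
apply_moves(
  targets=[
    {"linear":[42,23.5,0],"rotation":[0,0,0],"jaw":85},
    {"linear":[42,23.5,0],"rotation":[0,0,0],"jaw":85},
    {"linear":[42,23.5,0],"rotation":[0,0,0],"jaw":85},
    {"linear":[42,23.5,0],"rotation":[0,0,0],"jaw":85},
    {"linear":[42,23.5,0],"rotation":[0,0,0],"jaw":85},
  ],
)

```text
clock: 2.0
tool_pos: [0.4338, -0.0913, 0.2312]
tcp_rot: [0.0, 0.732, 0.682, -0.0]
force: [0.9, -1.2, 0.8]
finger_gap: 0.085
finger_force: 0.0
```

Request:
apply_moves(
  targets=[
    {"linear":[42,23.5,0],"rotation":[0,0,0],"jaw":85},
    {"linear":[42,23.5,0],"rotation":[0,0,0],"jaw":85},
    {"linear":[42,23.5,0],"rotation":[0,0,0],"jaw":85},
    {"linear":[42,23.5,0],"rotation":[0,0,0],"jaw":85},
    {"linear":[42,23.5,0],"rotation":[0,0,0],"jaw":85},
  ],
)

```text
clock: 2.5
tool_pos: [0.5651, 0.1104, 0.2309]
tcp_rot: [-0.0, 0.732, 0.682, -0.0]
force: [0.8, -0.5, 0.8]
finger_gap: 0.0846
finger_force: 0.0
```

Request:
apply_moves(
  targets=[
    {"linear":[42,23.5,0],"rotation":[0,0,0],"jaw":85},
    {"linear":[42,23.5,0],"rotation":[0,0,0],"jaw":85},
    {"linear":[42,23.5,0],"rotation":[0,0,0],"jaw":85},
    {"linear":[0,0,40],"rotation":[0,0,0],"jaw":85},
    {"linear":[0,0,0],"rotation":[0,0,0],"jaw":85},
  ],
)

```text
clock: 3.0
tool_pos: [0.6387, 0.2297, 0.1793]
tcp_rot: [-0.005, 0.731, 0.683, -0.009]
force: [-1.1, -1.0, -3.1]
finger_gap: 0.085
finger_force: 0.0
```

```bash
python3 d.py
```

```text
pos mm [638.7 229.7 179.3] f [-1.1 -1.  -3.1] gap 84.95794453089151 q5,6 [-0.   1.9] x dir deg 86.1153524211 tilt [-0. -0. -1.]
cage [ 4.5  9.1 -0.2]
gauge [-80.5   4.3   0.4]
unit [-165.     7.6    0.9]
bottle [-248.2    3.7    1.5]
Ccage [-352.8 -150.5    5.2]
Cgauge [-268.8 -150.4    4.6]
Cunit [-184.8 -150.2    4.1]
Cbottle [-100.8 -150.1    3.5]
```

Request:
apply_moves(
  targets=[
    {"linear":[4.5,9,40],"rotation":[0,0,0],"jaw":85},
    {"linear":[0,0,40],"rotation":[0,0,0],"jaw":85},
    {"linear":[0,0,20],"rotation":[0,0,0],"jaw":85},
    {"linear":[0,0,0],"rotation":[0,0,0],"jaw":85},
    {"linear":[0,0,0],"rotation":[0,0,0],"jaw":85},
  ],
)

```text
clock: 3.5
tool_pos: [0.6526, 0.2326, 0.0931]
tcp_rot: [0.0, 0.731, 0.682, 0.0]
force: [-0.7, 0.2, 0.9]
finger_gap: 0.0851
finger_force: 0.0
```

```bash
python3 d.py|head -2; python3 - <<'E'
from h import *
a=read_camera("scene")[90:240,150:350];b=read_camera("top")[100:250,180:380]
cv2.imwrite("pics/g1.png",cv2.resize(np.hstack([a,b]),None,fx=2,fy=2,interpolation=cv2.INTER_CUBIC))
E
```

```text
pos mm [652.6 232.6  93.1] f [-0.7  0.2  0.9] gap 85.12094424619808 q5,6 [-0.   1.9] x dir deg 86.03553461512067 tilt [ 0.  0. -1.]
cage [ 0.6 -4.6 -0. ]
```

View pics/g1.png

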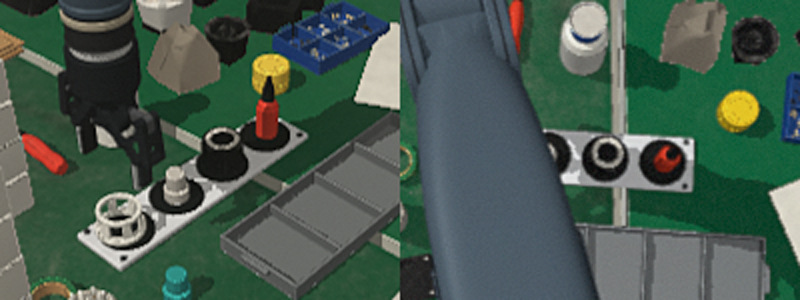

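Gripper is above the cage. The tips are at scene px about (191,152) and (221,182), and I'm checking their projection.

```bash
python3 - <<'E'
from h import *
for z in(.093,.106):print(proj("scene",[.6526,.2326,z]), proj("scene",[.6526-.05,.2326+.003,z]),proj("scene",[.6526+.05,.2326-.003,z]))
s=read_state();print(s["tool_pos"])
E
```

```text
[207.45119807 178.46570107] [222.43189599 188.46683504] [193.25013739 168.98505397]
[206.9321682  174.09767036] [222.04093433 184.07286239] [192.61678863 164.64629233]
[0.65416635 0.23322845 0.09518109]
```

Request:
apply_moves(
  targets=[
    {"linear":[0,-5,25],"rotation":[0,0,0],"jaw":85},
    {"linear":[0,0,25],"rotation":[0,0,0],"jaw":85},
    {"linear":[0,0,10],"rotation":[0,0,0],"jaw":85},
    {"linear":[0,0,0],"rotation":[0,0,0],"jaw":85},
    {"linear":[0,0,0],"rotation":[0,0,0],"jaw":85},
  ],
)

```text
clock: 4.1
tool_pos: [0.6487, 0.2338, 0.0332]
tcp_rot: [0.001, 0.731, 0.683, 0.001]
force: [-0.2, 0.2, 0.2]
finger_gap: 0.0849
finger_force: 0.0
```

```bash
python3 d.py|head -2
```

```text
pos mm [648.7 233.8  33.2] f [-0.2  0.2  0.2] gap 84.8637940977755 q5,6 [0.  1.9] x dir deg 86.13828779122291 tilt [ 0.  0. -1.]
cage [-0.4 -0.6 -0. ]
```

Request:
apply_moves(
  targets=[
    {"linear":[0,0,12],"rotation":[0,0,0],"jaw":85},
    {"linear":[0,0,7],"rotation":[0,0,0],"jaw":85},
    {"linear":[0,0,0],"rotation":[0,0,0],"jaw":85},
    {"linear":[0,0,0],"rotation":[0,0,0],"jaw":58},
    {"linear":[0,0,0],"rotation":[0,0,0],"jaw":58},
  ],
)

```text
clock: 4.6
tool_pos: [0.6479, 0.2336, 0.0128]
tcp_rot: [0.0, 0.73, 0.683, 0.0]
force: [-3.0, -1.1, 13.1]
finger_gap: 0.0594
finger_force: 23.2
```

Request:
apply_moves(
  targets=[
    {"linear":[0,0,0],"rotation":[0,0,0],"jaw":58},
    {"linear":[0,0,0],"rotation":[0,0,0],"jaw":58},
  ],
)

```text
clock: 4.8
tool_pos: [0.6482, 0.2338, 0.0132]
tcp_rot: [0.0, 0.73, 0.683, 0.001]
force: [-0.9, -0.1, 1.6]
finger_gap: 0.0584
finger_force: 32.3
```

Request:
apply_moves(
  targets=[
    {"linear":[0,0,0],"rotation":[0,0,0],"jaw":50},
    {"linear":[0,0,0],"rotation":[0,0,0],"jaw":50},
    {"linear":[0,0,-20],"rotation":[0,0,0],"jaw":50},
    {"linear":[0,0,-30],"rotation":[0,0,0],"jaw":50},
    {"linear":[0,0,0],"rotation":[0,0,0],"jaw":50},
  ],
)

```text
clock: 5.3
tool_pos: [0.6503, 0.2343, 0.0669]
tcp_rot: [0.002, 0.73, 0.683, 0.003]
force: [0.6, 0.0, 1.1]
finger_gap: 0.0574
finger_force: 63.7
```

```bash
python3 d.py; python3 - <<'E'
from h import *
a=read_camera("scene")[110:240,170:340]
cv2.imwrite("pics/g2.png",cv2.resize(a,None,fx=4,fy=4,interpolation=cv2.INTER_CUBIC))
E
```

```text
pos mm [650.3 234.3  66.9] f [0.6 0.  1.1] gap 57.37855000584328 q5,6 [-0.   1.9] x dir deg 86.15369351064028 tilt [ 0.  0. -1.]
cage [-1.  -2.2 -0. ]
gauge [-86.   -7.   -0.3]
unit [-170.4   -3.9   -0.4]
bottle [-253.6   -7.8   -0.6]
Ccage [-358.1 -162.1   -2. ]
Cgauge [-274.1 -162.    -1.8]
Cunit [-190.1 -161.7   -1.6]
Cbottle [-106.1 -161.5   -1.4]
```

View pics/g2.png

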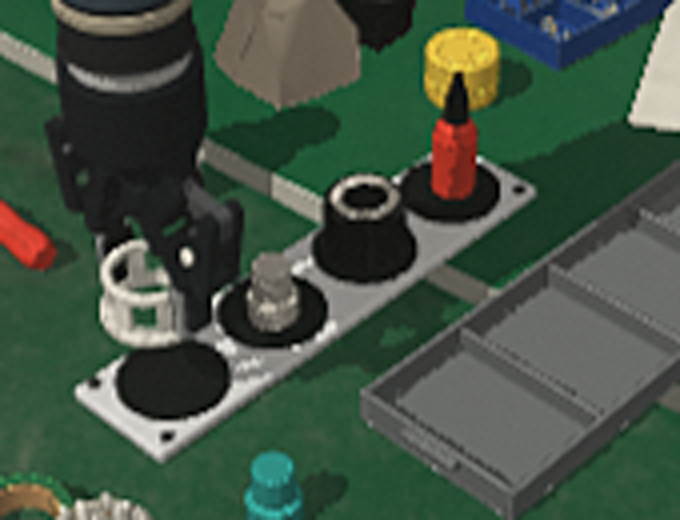

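The cage is held upright but looks off-centre in the jaws. I'll measure by how much.

```bash
python3 - <<'E'
from h import *
for p,z in(((147,262),.101),((143,322),.069)):print(ray("scene",(p[0]+.5)/4-.5+170,(p[1]+.5)/4-.5+110,z))
print(read_state()["tool_pos"])
E
```

```text
[0.65558979 0.23204682 0.101     ]
[0.64862944 0.24633716 0.069     ]
[0.64938579 0.23406115 0.06483434]
```

```bash
python3 - <<'E'
from h import *
t=np.linspace(0,6.28,200)
for off in(0,6,12):
  c=np.array([.6495,.234])+off*1e-3*np.array([.067,.998])
  for z in(.067,.100):
    P=np.array([proj("scene",[c[0]+.031*np.cos(a),c[1]+.031*np.sin(a),z]) for a in t])
    P=(P-[170,110])*4;print(off,z,"xmin",P[:,0].min(),"xmax",P[:,0].max(),"ymin",P[:,1].min(),"ymax",P[:,1].max())
E
```

```text
0 0.067 xmin 102.22814529314019 xmax 209.4634602444529 ymin 276.4463341617294 ymax 347.95426461395164
0 0.1 xmin 95.8371291356251 xmax 205.60675820130336 ymin 233.26283960459193 ymax 304.3890951987248
6 0.067 xmin 94.20963682254012 xmax 201.81516579098604 ymin 281.272994113629 ymax 353.2439720729235
6 0.1 xmin 87.60868189755047 xmax 197.76625164097857 ymin 238.06285253238934 ymax 309.6607375480729
12 0.067 xmin 86.13975498700188 xmax 194.11804785032837 ymin 286.1298007862637 ymax 358.568296725132
12 0.1 xmin 79.32626924752617 xmax 189.87451509943082 ymin 242.89353667250896 ymax 314.9677128311346
```

Offset is only 0–3 mm, which is fine. Carrying the cage to the right-hand cell.

Request:
apply_moves(
  targets=[
    {"linear":[0,0,-40],"rotation":[0,0,0],"jaw":50},
    {"linear":[-40,-20,0],"rotation":[0,0,0],"jaw":50},
    {"linear":[-45,-20,0],"rotation":[0,0,0],"jaw":50},
    {"linear":[-45,-20,0],"rotation":[0,0,0],"jaw":50},
    {"linear":[-45,-20,0],"rotation":[0,0,0],"jaw":50},
  ],
)

```text
clock: 5.85
tool_pos: [0.5538, 0.0631, 0.1002]
tcp_rot: [-0.001, 0.73, 0.683, -0.001]
force: [1.3, -0.4, 0.3]
finger_gap: 0.0574
finger_force: 63.8
```

Request:
apply_moves(
  targets=[
    {"linear":[-45,-20,0],"rotation":[0,0,0],"jaw":50},
    {"linear":[-45,-20,0],"rotation":[0,0,0],"jaw":50},
    {"linear":[-45,-20,0],"rotation":[0,0,0],"jaw":50},
    {"linear":[-40,-18,0],"rotation":[0,0,0],"jaw":50},
    {"linear":[0,0,0],"rotation":[0,0,0],"jaw":50},
  ],
)

```text
clock: 6.35
tool_pos: [0.4631, -0.1087, 0.1005]
tcp_rot: [-0.001, 0.733, 0.68, -0.002]
force: [0.2, -0.2, -1.1]
finger_gap: 0.0571
finger_force: 63.8
```

Request:
apply_moves(
  targets=[
    {"linear":[0,0,20],"rotation":[0,0,0],"jaw":50},
    {"linear":[0,0,20],"rotation":[0,0,0],"jaw":50},
    {"linear":[0,0,0],"rotation":[0,0,0],"jaw":50},
    {"linear":[0,0,0],"rotation":[0,0,0],"jaw":50},
  ],
)

```text
clock: 6.75
tool_pos: [0.4655, -0.1041, 0.0611]
tcp_rot: [-0.001, 0.73, 0.683, -0.001]
force: [1.0, 0.6, 0.3]
finger_gap: 0.0572
finger_force: 63.8
```

```bash
python3 d.py; python3 - <<'E'
from h import *
a=read_camera("scene")[110:260,230:400]
cv2.imwrite("pics/g3.png",cv2.resize(a,None,fx=4,fy=4,interpolation=cv2.INTER_CUBIC))
E
```

```text
pos mm [ 465.5 -104.1   61.1] f [1.  0.6 0.3] gap 57.18023930495161 q5,6 [0.  1.3] x dir deg 86.19175582633899 tilt [-0.  0. -1.]
cage [349.  159.7  -0.1]
gauge [264.  154.8  -0.2]
unit [179.5 157.9  -0.3]
bottle [ 96.3 153.9  -0.3]
Ccage [-8.1 -0.5 -0. ]
Cgauge [75.9 -0.3  0.1]
Cunit [160.    0.1   0.2]
Cbottle [244.    0.3   0.3]
```

View pics/g3.png

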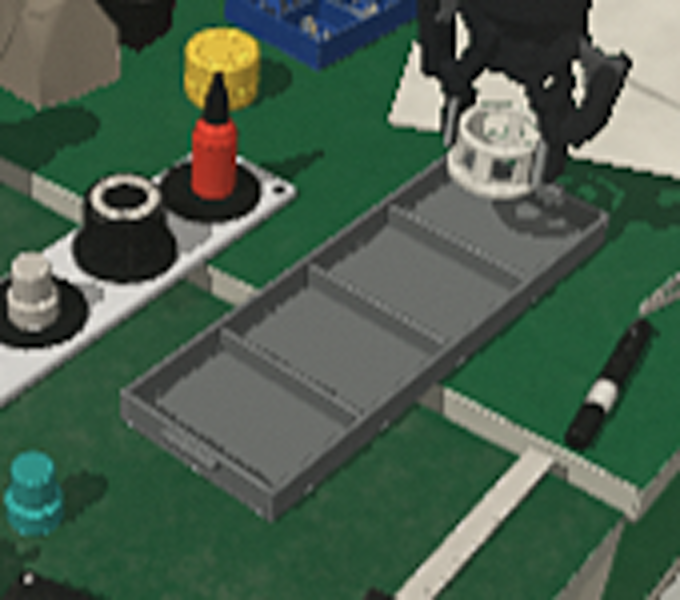

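The cage is upright above the right-hand cell, px about (495,150) in the crop. I'll shift it -9 mm along the row and lower it.

Request:
apply_moves(
  targets=[
    {"linear":[-9,0,0],"rotation":[0,0,0],"jaw":50},
    {"linear":[0,0,20],"rotation":[0,0,0],"jaw":50},
    {"linear":[0,0,20],"rotation":[0,0,0],"jaw":50},
    {"linear":[0,0,8],"rotation":[0,0,0],"jaw":50},
    {"linear":[0,0,0],"rotation":[0,0,0],"jaw":50},
  ],
)

```text
clock: 7.3
tool_pos: [0.4651, -0.1139, 0.0136]
tcp_rot: [-0.001, 0.73, 0.683, -0.0]
force: [-0.5, 0.0, 0.6]
finger_gap: 0.057
finger_force: 63.8
```

Request:
apply_moves(
  targets=[
    {"linear":[0,0,4],"rotation":[0,0,0],"jaw":50},
    {"linear":[0,0,0],"rotation":[0,0,0],"jaw":50},
    {"linear":[0,0,0],"rotation":[0,0,0],"jaw":50},
  ],
)

```text
clock: 7.6
tool_pos: [0.4665, -0.1142, 0.0112]
tcp_rot: [0.001, 0.73, 0.683, 0.0]
force: [-0.1, 0.2, -0.4]
finger_gap: 0.0574
finger_force: 63.8
```

Request:
apply_moves(
  targets=[
    {"linear":[0,0,3],"rotation":[0,0,0],"jaw":50},
    {"linear":[0,0,2],"rotation":[0,0,0],"jaw":50},
    {"linear":[0,0,0],"rotation":[0,0,0],"jaw":50},
    {"linear":[0,0,0],"rotation":[0,0,0],"jaw":50},
  ],
)

```text
clock: 8.0
tool_pos: [0.4657, -0.1139, 0.0051]
tcp_rot: [-0.0, 0.73, 0.683, -0.0]
force: [0.8, 0.5, -0.4]
finger_gap: 0.057
finger_force: 63.8
```

Request:
apply_moves(
  targets=[
    {"linear":[0,0,1],"rotation":[0,0,0],"jaw":50},
    {"linear":[0,0,0],"rotation":[0,0,0],"jaw":50},
    {"linear":[0,0,0],"rotation":[0,0,0],"jaw":50},
  ],
)

```text
clock: 8.3
tool_pos: [0.4658, -0.114, 0.0043]
tcp_rot: [-0.0, 0.73, 0.683, -0.0]
force: [0.6, 0.6, -0.6]
finger_gap: 0.0572
finger_force: 63.8
```

Request:
apply_moves(
  targets=[
    {"linear":[0,0,1],"rotation":[0,0,0],"jaw":50},
    {"linear":[0,0,0],"rotation":[0,0,0],"jaw":62},
    {"linear":[0,0,0],"rotation":[0,0,0],"jaw":72},
    {"linear":[0,0,0],"rotation":[0,0,0],"jaw":72},
    {"linear":[0,0,0],"rotation":[0,0,0],"jaw":72},
  ],
)

```text
clock: 8.8
tool_pos: [0.4659, -0.114, 0.0033]
tcp_rot: [0.0, 0.73, 0.683, 0.0]
force: [0.3, 0.7, -0.1]
finger_gap: 0.0723
finger_force: 0.0
```

Request:
apply_moves(
  targets=[
    {"linear":[0,0,-10],"rotation":[0,0,0],"jaw":72},
    {"linear":[0,0,-30],"rotation":[0,0,0],"jaw":72},
    {"linear":[0,0,-50],"rotation":[0,0,0],"jaw":72},
    {"linear":[0,0,-45],"rotation":[0,0,0],"jaw":85},
    {"linear":[0,0,0],"rotation":[0,0,0],"jaw":85},
  ],
)

```text
clock: 9.3
tool_pos: [0.4707, -0.1159, 0.1473]
tcp_rot: [0.007, 0.73, 0.683, 0.003]
force: [0.9, 0.2, -0.3]
finger_gap: 0.0849
finger_force: 0.0
```

Request:
apply_moves(
  targets=[
    {"linear":[43,25,0],"rotation":[0,0,0],"jaw":85},
    {"linear":[43,25,0],"rotation":[0,0,0],"jaw":85},
    {"linear":[43,25,0],"rotation":[0,0,0],"jaw":85},
    {"linear":[43,25,0],"rotation":[0,0,0],"jaw":85},
    {"linear":[43,25,0],"rotation":[0,0,0],"jaw":85},
  ],
)

```text
clock: 9.8
tool_pos: [0.6059, 0.0939, 0.1387]
tcp_rot: [0.0, 0.73, 0.683, 0.0]
force: [1.4, -1.8, 0.4]
finger_gap: 0.0848
finger_force: 0.0
```

Request:
apply_moves(
  targets=[
    {"linear":[43,25,0],"rotation":[0,0,0],"jaw":85},
    {"linear":[15,5,0],"rotation":[0,0,0],"jaw":85},
    {"linear":[0,0,30],"rotation":[0,0,0],"jaw":85},
    {"linear":[0,0,0],"rotation":[0,0,0],"jaw":85},
    {"linear":[0,0,0],"rotation":[0,0,0],"jaw":85},
  ],
)

```text
clock: 10.3
tool_pos: [0.6376, 0.1477, 0.1074]
tcp_rot: [-0.001, 0.73, 0.683, -0.001]
force: [-0.1, -0.1, 0.5]
finger_gap: 0.0849
finger_force: 0.0
```

```bash
python3 d.py; python3 - <<'E'
from h import *
a=read_camera("scene")[100:240,190:400]
cv2.imwrite("pics/g4.png",cv2.resize(a,None,fx=3.8,fy=3.8,interpolation=cv2.INTER_CUBIC))
E
```

```text
pos mm [637.6 147.7 107.4] f [-0.1 -0.1  0.5] gap 84.87479083295396 q5,6 [-0.   1.8] x dir deg 86.14789761870836 tilt [-0. -0. -1.]
cage [86.3  4.6 -0.1]
gauge [ 1.3 -0.2 -0. ]
unit [-83.2   3.    0.1]
bottle [-166.4   -1.     0.1]
Ccage [-270.9 -155.3    0.7]
Cgauge [-186.9 -155.1    0.6]
Cunit [-102.9 -154.9    0.6]
Cbottle [ -18.9 -154.7    0.5]
```

View pics/g4.png

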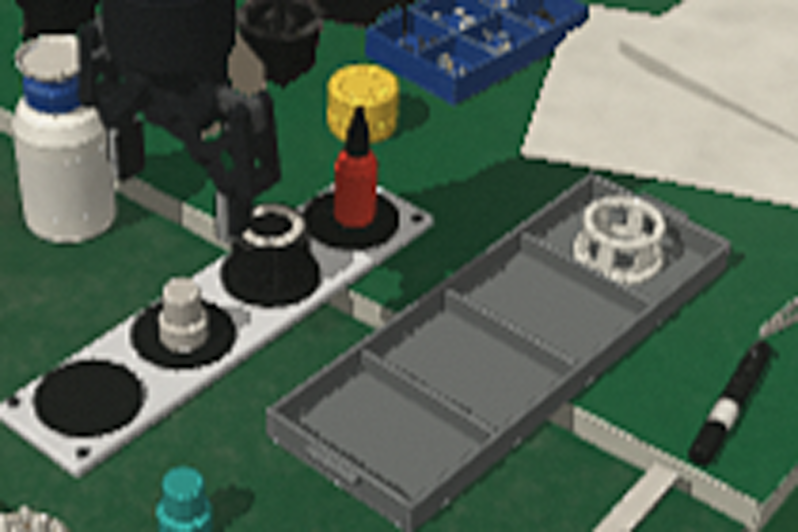

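Cage is upright in the right-hand cell. A white bottle stands beyond the rack, so I'm checking clearance to it.

```bash
python3 - <<'E'
from h import *
for p in((23,215),(68,222),(112,215)):print(ray("scene",(p[0]+.5)/3.8-.5+190,(p[1]+.5)/3.8-.5+100,0.01))
print(ray("top",272,118,.09))
E
```

```text
[0.81901379 0.12271331 0.01      ]
[0.78792663 0.10785977 0.01      ]
[0.76911097 0.08183778 0.01      ]
[0.79222183 0.09897782 0.09      ]
```

Request:
apply_moves(
  targets=[
    {"linear":[1,0,25],"rotation":[0,0,0],"jaw":85},
    {"linear":[0,0,25],"rotation":[0,0,0],"jaw":85},
    {"linear":[0,0,25],"rotation":[0,0,0],"jaw":70},
    {"linear":[0,0,10],"rotation":[0,0,0],"jaw":70},
    {"linear":[0,0,0],"rotation":[0,0,0],"jaw":70},
  ],
)

```text
clock: 10.85
tool_pos: [0.6378, 0.1483, 0.0225]
tcp_rot: [-0.001, 0.731, 0.683, -0.001]
force: [0.1, 0.1, 0.2]
finger_gap: 0.0699
finger_force: 0.0
```

Request:
apply_moves(
  targets=[
    {"linear":[0,0,3],"rotation":[0,0,0],"jaw":50},
    {"linear":[0,0,2],"rotation":[0,0,0],"jaw":40},
    {"linear":[0,0,0],"rotation":[0,0,0],"jaw":40},
    {"linear":[0,0,0],"rotation":[0,0,0],"jaw":40},
  ],
)

```text
clock: 11.25
tool_pos: [0.6395, 0.1491, 0.0193]
tcp_rot: [0.0, 0.73, 0.683, 0.001]
force: [0.1, 0.1, -0.5]
finger_gap: 0.0403
finger_force: 0.0
```

Request:
apply_moves(
  targets=[
    {"linear":[0,0,2],"rotation":[0,0,0],"jaw":34},
    {"linear":[0,0,0],"rotation":[0,0,0],"jaw":25},
    {"linear":[0,0,0],"rotation":[0,0,0],"jaw":20},
    {"linear":[0,0,0],"rotation":[0,0,0],"jaw":20},
  ],
)

```text
clock: 11.65
tool_pos: [0.6394, 0.1491, 0.0171]
tcp_rot: [0.0, 0.73, 0.683, 0.001]
force: [-0.3, -0.2, 3.4]
finger_gap: 0.0283
finger_force: 59.5
```

Request:
apply_moves(
  targets=[
    {"linear":[0,0,-5],"rotation":[0,0,0],"jaw":20},
    {"linear":[0,0,-25],"rotation":[0,0,0],"jaw":20},
    {"linear":[0,0,-40],"rotation":[0,0,0],"jaw":20},
    {"linear":[0,0,0],"rotation":[0,0,0],"jaw":20},
    {"linear":[0,0,0],"rotation":[0,0,0],"jaw":20},
  ],
)

```text
clock: 12.15
tool_pos: [0.6399, 0.1491, 0.0877]
tcp_rot: [0.001, 0.73, 0.683, 0.001]
force: [0.1, 0.3, -1.1]
finger_gap: 0.0283
finger_force: 59.1
```

```bash
python3 d.py; python3 - <<'E'
from h import *
a=read_camera("scene")[100:240,190:400]
cv2.imwrite("pics/g5.png",cv2.resize(a,None,fx=3.8,fy=3.8,interpolation=cv2.INTER_CUBIC))
E
```

```text
pos mm [639.9 149.1  87.7] f [ 0.1  0.3 -1.1] gap 28.31545931450154 q5,6 [-0.   1.8] x dir deg 86.1534274902286 tilt [ 0.  0. -1.]
cage [84.7  2.5  0. ]
gauge [-0.3 -2.4 -0. ]
unit [-84.8   0.8  -0. ]
bottle [-167.9   -3.1   -0.1]
Ccage [-272.4 -157.5   -0.6]
Cgauge [-188.4 -157.3   -0.5]
Cunit [-104.4 -157.    -0.5]
Cbottle [ -20.4 -156.9   -0.4]
```

View pics/g5.png

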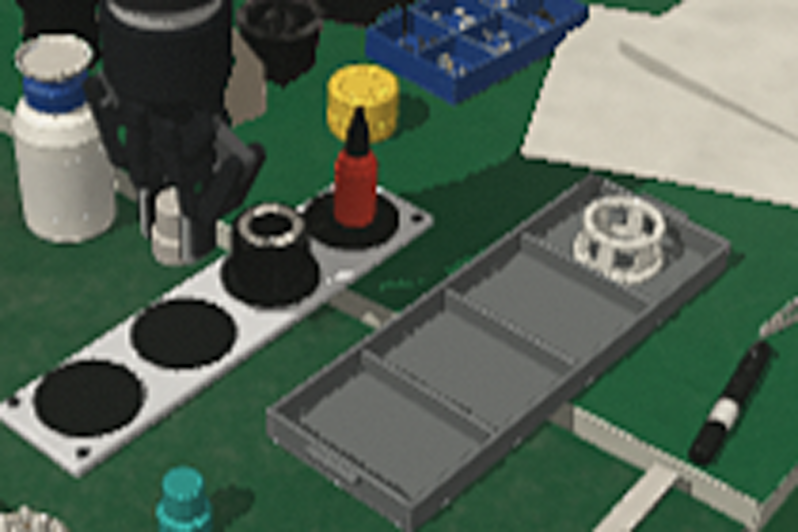

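Gauge held upright. Carrying it to the second cell from the right.

Request:
apply_moves(
  targets=[
    {"linear":[-37.7,-31.5,0],"rotation":[0,0,0],"jaw":20},
    {"linear":[-37.7,-31.5,0],"rotation":[0,0,0],"jaw":20},
    {"linear":[-37.7,-31.5,0],"rotation":[0,0,0],"jaw":20},
    {"linear":[-37.7,-31.5,0],"rotation":[0,0,0],"jaw":20},
    {"linear":[-37.7,-31.5,0],"rotation":[0,0,0],"jaw":20},
  ],
)

```text
clock: 12.7
tool_pos: [0.4658, -0.0292, 0.0837]
tcp_rot: [-0.002, 0.73, 0.683, -0.001]
force: [0.5, -1.2, -0.9]
finger_gap: 0.0287
finger_force: 59.2
```

Request:
apply_moves(
  targets=[
    {"linear":[0,0,25],"rotation":[0,0,0],"jaw":20},
    {"linear":[0,0,25],"rotation":[0,0,0],"jaw":20},
    {"linear":[0,0,18],"rotation":[0,0,0],"jaw":20},
    {"linear":[0,0,0],"rotation":[0,0,0],"jaw":20},
    {"linear":[0,0,0],"rotation":[0,0,0],"jaw":20},
  ],
)

```text
clock: 13.2
tool_pos: [0.4674, -0.0282, 0.0168]
tcp_rot: [-0.002, 0.73, 0.683, -0.001]
force: [0.2, 0.4, -0.4]
finger_gap: 0.0282
finger_force: 59.3
```

Request:
apply_moves(
  targets=[
    {"linear":[0,0,5],"rotation":[0,0,0],"jaw":20},
    {"linear":[0,0,3],"rotation":[0,0,0],"jaw":20},
    {"linear":[0,0,0],"rotation":[0,0,0],"jaw":20},
    {"linear":[0,0,0],"rotation":[0,0,0],"jaw":20},
  ],
)

```text
clock: 13.6
tool_pos: [0.4694, -0.0285, 0.0107]
tcp_rot: [0.0, 0.73, 0.683, 0.0]
force: [0.3, 0.2, -1.3]
finger_gap: 0.0281
finger_force: 59.3
```

Request:
apply_moves(
  targets=[
    {"linear":[0,0,1],"rotation":[0,0,0],"jaw":20},
    {"linear":[0,0,0],"rotation":[0,0,0],"jaw":20},
    {"linear":[0,0,0],"rotation":[0,0,0],"jaw":20},
  ],
)

```text
clock: 13.9
tool_pos: [0.4691, -0.0285, 0.0094]
tcp_rot: [0.0, 0.73, 0.683, 0.0]
force: [-0.1, 0.2, -1.7]
finger_gap: 0.0284
finger_force: 59.3
```

Request:
apply_moves(
  targets=[
    {"linear":[0,0,1],"rotation":[0,0,0],"jaw":20},
    {"linear":[0,0,1],"rotation":[0,0,0],"jaw":20},
    {"linear":[0,0,0],"rotation":[0,0,0],"jaw":20},
    {"linear":[0,0,0],"rotation":[0,0,0],"jaw":20},
  ],
)

```text
clock: 14.3
tool_pos: [0.469, -0.0285, 0.0072]
tcp_rot: [-0.0, 0.73, 0.683, -0.0]
force: [0.4, 0.0, -1.0]
finger_gap: 0.0283
finger_force: 59.3
```

Request:
apply_moves(
  targets=[
    {"linear":[0,0,0],"rotation":[0,0,0],"jaw":38},
    {"linear":[0,0,0],"rotation":[0,0,0],"jaw":50},
    {"linear":[0,0,0],"rotation":[0,0,0],"jaw":60},
    {"linear":[0,0,0],"rotation":[0,0,0],"jaw":65},
    {"linear":[0,0,0],"rotation":[0,0,0],"jaw":65},
  ],
)

```text
clock: 14.8
tool_pos: [0.4692, -0.0285, 0.0074]
tcp_rot: [0.0, 0.73, 0.683, 0.0]
force: [0.7, -0.4, 0.1]
finger_gap: 0.0654
finger_force: 0.0
```

Request:
apply_moves(
  targets=[
    {"linear":[0,0,-10],"rotation":[0,0,0],"jaw":65},
    {"linear":[0,0,-30],"rotation":[0,0,0],"jaw":65},
    {"linear":[0,0,-45],"rotation":[0,0,0],"jaw":85},
    {"linear":[0,0,-40],"rotation":[0,0,0],"jaw":85},
    {"linear":[0,0,0],"rotation":[0,0,0],"jaw":85},
  ],
)

```text
clock: 15.3
tool_pos: [0.4738, -0.0294, 0.1403]
tcp_rot: [0.006, 0.73, 0.683, 0.004]
force: [-0.1, 0.1, 1.0]
finger_gap: 0.0852
finger_force: 0.0
```

```bash
python3 d.py
```

```text
pos mm [473.8 -29.4 140.3] f [-0.1  0.1  1. ] gap 85.16535560621966 q5,6 [0.  1.4] x dir deg 86.15495232281845 tilt [ 0. -0. -1.]
cage [274.  156.2   1.7]
gauge [189.  151.4   1.7]
unit [104.5 154.6   1.9]
bottle [ 21.4 150.6   2. ]
Ccage [-83.1  -3.7   0.1]
Cgauge [ 0.9 -3.5 -0.1]
Cunit [84.9 -3.3 -0.2]
Cbottle [168.9  -3.1  -0.4]
```

Request:
apply_moves(
  targets=[
    {"linear":[26,39.5,0],"rotation":[0,0,0],"jaw":85},
    {"linear":[26,39.5,0],"rotation":[0,0,0],"jaw":85},
    {"linear":[26,39.5,0],"rotation":[0,0,0],"jaw":85},
    {"linear":[26,39.5,0],"rotation":[0,0,0],"jaw":85},
    {"linear":[0,0,30],"rotation":[0,0,0],"jaw":85},
  ],
)

```text
clock: 15.8
tool_pos: [0.6429, 0.0675, 0.1058]
tcp_rot: [0.004, 0.729, 0.684, 0.005]
force: [-0.5, -0.7, 0.9]
finger_gap: 0.0845
finger_force: 0.0
```

Request:
apply_moves(
  targets=[
    {"linear":[0,0,15],"rotation":[0,0,0],"jaw":85},
    {"linear":[0,0,0],"rotation":[0,0,0],"jaw":85},
    {"linear":[0,0,0],"rotation":[0,0,0],"jaw":85},
  ],
)

```text
clock: 16.1
tool_pos: [0.6322, 0.0642, 0.0871]
tcp_rot: [-0.001, 0.731, 0.683, -0.001]
force: [0.3, 0.5, 0.5]
finger_gap: 0.0851
finger_force: 0.0
```

```bash
python3 d.py
```

```text
pos mm [632.2  64.2  87.1] f [0.3 0.5 0.5] gap 85.06243485933953 q5,6 [-0.   1.6] x dir deg 86.11284317501041 tilt [-0. -0. -1.]
cage [170.    4.3  -0. ]
gauge [85.  -0.5 -0. ]
unit [ 0.5  2.8 -0. ]
bottle [-82.6  -1.1   0. ]
Ccage [-187.2 -155.4    0.3]
Cgauge [-103.2 -155.3    0.3]
Cunit [ -19.2 -155.1    0.3]
Cbottle [  64.8 -154.9    0.3]
```

Request:
apply_moves(
  targets=[
    {"linear":[0,2,20],"rotation":[0,0,0],"jaw":85},
    {"linear":[0,0,25],"rotation":[0,0,0],"jaw":85},
    {"linear":[0,0,20],"rotation":[0,0,0],"jaw":85},
    {"linear":[0,0,4],"rotation":[0,0,0],"jaw":85},
    {"linear":[0,0,0],"rotation":[0,0,0],"jaw":85},
  ],
)

```text
clock: 16.6
tool_pos: [0.6352, 0.0641, 0.0192]
tcp_rot: [0.0, 0.731, 0.683, 0.0]
force: [0.7, -0.5, 0.2]
finger_gap: 0.0851
finger_force: 0.0
```

Request:
apply_moves(
  targets=[
    {"linear":[0,0,2],"rotation":[0,0,0],"jaw":65},
    {"linear":[0,0,0],"rotation":[0,0,0],"jaw":55},
    {"linear":[0,0,0],"rotation":[0,0,0],"jaw":42},
    {"linear":[0,0,0],"rotation":[0,0,0],"jaw":42},
  ],
)

```text
clock: 17.0
tool_pos: [0.6371, 0.0645, 0.0185]
tcp_rot: [0.001, 0.73, 0.683, 0.001]
force: [-1.7, 0.5, 5.5]
finger_gap: 0.0518
finger_force: 63.2
```

Request:
apply_moves(
  targets=[
    {"linear":[0,0,-5],"rotation":[0,0,0],"jaw":42},
    {"linear":[0,0,-25],"rotation":[0,0,0],"jaw":42},
    {"linear":[0,0,-40],"rotation":[0,0,0],"jaw":42},
    {"linear":[0,0,0],"rotation":[0,0,0],"jaw":42},
    {"linear":[0,0,0],"rotation":[0,0,0],"jaw":42},
  ],
)

```text
clock: 17.5
tool_pos: [0.6368, 0.0646, 0.0877]
tcp_rot: [0.001, 0.73, 0.683, 0.001]
force: [0.0, -0.2, -1.4]
finger_gap: 0.0518
finger_force: 62.9
```

```bash
python3 d.py; python3 - <<'E'
from h import *
a=read_camera("scene")[100:240,190:400]
cv2.imwrite("pics/g6.png",cv2.resize(a,None,fx=3.8,fy=3.8,interpolation=cv2.INTER_CUBIC))
E
```

```text
pos mm [636.8  64.6  87.7] f [ 0.  -0.2 -1.4] gap 51.80039485080168 q5,6 [0.  1.6] x dir deg 86.15826208318245 tilt [ 0.  0. -1.]
cage [169.3  -0.2   0. ]
gauge [84.3 -5.   0. ]
unit [-0.2 -1.8 -0. ]
bottle [-83.3  -5.8  -0. ]
Ccage [-187.8 -160.1   -0.5]
Cgauge [-103.8 -159.9   -0.5]
Cunit [ -19.8 -159.7   -0.5]
Cbottle [  64.2 -159.5   -0.5]
```

View pics/g6.png

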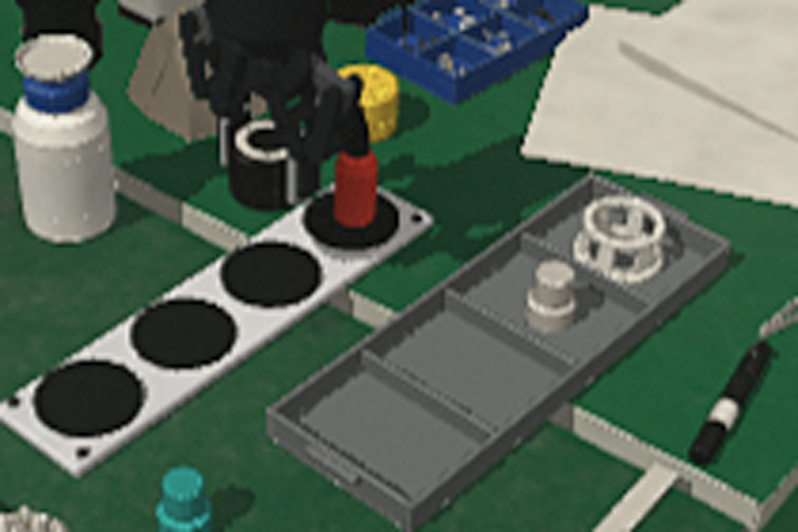

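The gauge stands in its cell and the unit is held upright. Next I carry the unit to the second cell from the left.

Request:
apply_moves(
  targets=[
    {"linear":[-5,-40,0],"rotation":[0,0,0],"jaw":42},
    {"linear":[-5,-40,0],"rotation":[0,0,0],"jaw":42},
    {"linear":[-5,-40,0],"rotation":[0,0,0],"jaw":42},
    {"linear":[-5,-39,0],"rotation":[0,0,0],"jaw":42},
    {"linear":[0,0,20],"rotation":[0,0,0],"jaw":42},
  ],
)

```text
clock: 18.05
tool_pos: [0.4708, 0.0554, 0.0657]
tcp_rot: [-0.001, 0.73, 0.683, -0.001]
force: [2.4, -0.4, -0.6]
finger_gap: 0.0516
finger_force: 63.1
```

Request:
apply_moves(
  targets=[
    {"linear":[0,0,20],"rotation":[0,0,0],"jaw":42},
    {"linear":[0,0,20],"rotation":[0,0,0],"jaw":42},
    {"linear":[0,0,8],"rotation":[0,0,0],"jaw":42},
    {"linear":[0,0,0],"rotation":[0,0,0],"jaw":42},
    {"linear":[0,0,0],"rotation":[0,0,0],"jaw":42},
  ],
)

```text
clock: 18.55
tool_pos: [0.4755, 0.0553, 0.0181]
tcp_rot: [-0.0, 0.73, 0.683, -0.0]
force: [-0.3, -0.3, -1.9]
finger_gap: 0.0513
finger_force: 63.1
```

Request:
apply_moves(
  targets=[
    {"linear":[0,0,5],"rotation":[0,0,0],"jaw":42},
    {"linear":[0,0,2],"rotation":[0,0,0],"jaw":42},
    {"linear":[0,0,0],"rotation":[0,0,0],"jaw":42},
    {"linear":[0,0,0],"rotation":[0,0,0],"jaw":42},
  ],
)

```text
clock: 18.95
tool_pos: [0.476, 0.0552, 0.0116]
tcp_rot: [0.0, 0.73, 0.683, 0.0]
force: [-0.0, -0.3, -1.0]
finger_gap: 0.0518
finger_force: 63.1
```

Request:
apply_moves(
  targets=[
    {"linear":[0,0,2],"rotation":[0,0,0],"jaw":42},
    {"linear":[0,0,0.5],"rotation":[0,0,0],"jaw":42},
    {"linear":[0,0,0],"rotation":[0,0,0],"jaw":42},
    {"linear":[0,0,0],"rotation":[0,0,0],"jaw":42},
  ],
)

```text
clock: 19.35
tool_pos: [0.4757, 0.0552, 0.0088]
tcp_rot: [-0.0, 0.73, 0.683, -0.0]
force: [-0.2, -0.8, -1.3]
finger_gap: 0.0517
finger_force: 63.1
```

Request:
apply_moves(
  targets=[
    {"linear":[0,0,0],"rotation":[0,0,0],"jaw":58},
    {"linear":[0,0,0],"rotation":[0,0,0],"jaw":70},
    {"linear":[0,0,0],"rotation":[0,0,0],"jaw":72},
    {"linear":[0,0,0],"rotation":[0,0,0],"jaw":72},
  ],
)

```text
clock: 19.75
tool_pos: [0.4759, 0.0552, 0.009]
tcp_rot: [0.0, 0.73, 0.683, 0.0]
force: [0.0, -0.4, 0.1]
finger_gap: 0.0723
finger_force: 0.0
```

Request:
apply_moves(
  targets=[
    {"linear":[0,0,-10],"rotation":[0,0,0],"jaw":72},
    {"linear":[0,0,-45],"rotation":[0,0,0],"jaw":72},
    {"linear":[0,0,-45],"rotation":[0,0,0],"jaw":85},
    {"linear":[0,0,-45],"rotation":[0,0,0],"jaw":85},
    {"linear":[0,0,0],"rotation":[0,0,0],"jaw":85},
  ],
)

```text
clock: 20.25
tool_pos: [0.4806, 0.0551, 0.1628]
tcp_rot: [0.005, 0.73, 0.683, 0.005]
force: [1.3, 0.2, 0.5]
finger_gap: 0.0848
finger_force: 0.0
```

Request:
apply_moves(
  targets=[
    {"linear":[-16,39,0],"rotation":[0,0,0],"jaw":85},
    {"linear":[-16,39,0],"rotation":[0,0,0],"jaw":85},
    {"linear":[-16,39,0],"rotation":[0,0,0],"jaw":85},
    {"linear":[-16,38,0],"rotation":[0,0,0],"jaw":85},
    {"linear":[0,0,0],"rotation":[0,0,0],"jaw":85},
  ],
)

```text
clock: 20.75
tool_pos: [0.6292, -0.0218, 0.1504]
tcp_rot: [-0.0, 0.731, 0.682, -0.001]
force: [-1.3, 1.1, -1.1]
finger_gap: 0.0849
finger_force: 0.0
```

Request:
apply_moves(
  targets=[
    {"linear":[0,0,0],"rotation":[0,0,0],"jaw":85},
    {"linear":[0,0,0],"rotation":[0,0,0],"jaw":85},
  ],
)

```text
clock: 20.95
tool_pos: [0.6254, -0.0185, 0.1542]
tcp_rot: [-0.0, 0.73, 0.683, -0.0]
force: [-0.5, 0.5, -0.3]
finger_gap: 0.085
finger_force: 0.0
```

```bash
python3 d.py
```

```text
pos mm [625.4 -18.5 154.2] f [-0.5  0.5 -0.3] gap 84.96018387421022 q5,6 [0.  1.5] x dir deg 86.17216471620863 tilt [-0.  0. -1.]
cage [253.    5.8   0.1]
gauge [168.    0.9   0. ]
unit [83.5  4.1  0. ]
bottle [0.3 0.1 0. ]
Ccage [-104.1 -154.3    0. ]
Cgauge [ -20.1 -154.1    0.1]
Cunit [  63.9 -153.8    0.1]
Cbottle [ 147.9 -153.6    0.1]
```

Request:
apply_moves(
  targets=[
    {"linear":[0,0,30],"rotation":[0,0,0],"jaw":85},
    {"linear":[0,0,30],"rotation":[0,0,0],"jaw":85},
    {"linear":[0,0,30],"rotation":[0,0,0],"jaw":85},
    {"linear":[0,0,15],"rotation":[0,0,0],"jaw":85},
    {"linear":[0,0,0],"rotation":[0,0,0],"jaw":85},
  ],
)

```text
clock: 21.45
tool_pos: [0.6231, -0.0181, 0.0466]
tcp_rot: [-0.002, 0.73, 0.683, -0.002]
force: [-0.5, -1.0, 0.0]
finger_gap: 0.0847
finger_force: 0.0
```

Request:
apply_moves(
  targets=[
    {"linear":[0,0,5],"rotation":[0,0,0],"jaw":60},
    {"linear":[0,0,0],"rotation":[0,0,0],"jaw":45},
    {"linear":[0,0,0],"rotation":[0,0,0],"jaw":35},
    {"linear":[0,0,0],"rotation":[0,0,0],"jaw":35},
  ],
)

```text
clock: 21.85
tool_pos: [0.6271, -0.0192, 0.0453]
tcp_rot: [0.001, 0.73, 0.683, 0.001]
force: [0.4, 1.0, 0.4]
finger_gap: 0.035
finger_force: 0.0
```

Request:
apply_moves(
  targets=[
    {"linear":[0,0,2],"rotation":[0,0,0],"jaw":30},
    {"linear":[0,0,0],"rotation":[0,0,0],"jaw":25},
    {"linear":[0,0,0],"rotation":[0,0,0],"jaw":18},
    {"linear":[0,0,0],"rotation":[0,0,0],"jaw":18},
    {"linear":[0,0,0],"rotation":[0,0,0],"jaw":18},
  ],
)

```text
clock: 22.35
tool_pos: [0.6282, -0.0192, 0.0437]
tcp_rot: [0.002, 0.73, 0.683, 0.002]
force: [1.7, 0.4, 5.9]
finger_gap: 0.0272
finger_force: 58.9
```

Request:
apply_moves(
  targets=[
    {"linear":[0,0,-5],"rotation":[0,0,0],"jaw":18},
    {"linear":[0,0,-25],"rotation":[0,0,0],"jaw":18},
    {"linear":[0,0,-40],"rotation":[0,0,0],"jaw":18},
    {"linear":[0,0,0],"rotation":[0,0,0],"jaw":18},
    {"linear":[0,0,0],"rotation":[0,0,0],"jaw":18},
  ],
)

```text
clock: 22.85
tool_pos: [0.6261, -0.0191, 0.1125]
tcp_rot: [0.0, 0.73, 0.683, 0.0]
force: [-0.9, -0.2, -1.0]
finger_gap: 0.0275
finger_force: 58.8
```

```bash
python3 d.py; python3 - <<'E'
from h import *
a=read_camera("scene")[80:240,190:400]
cv2.imwrite("pics/g7.png",cv2.resize(a,None,fx=3.7,fy=3.7,interpolation=cv2.INTER_CUBIC))
E
```

```text
pos mm [626.1 -19.1 112.5] f [-0.9 -0.2 -1. ] gap 27.527145308557117 q5,6 [-0.   1.5] x dir deg 86.14994729651816 tilt [ 0. -0. -1.]
cage [253.5   4.9  -0. ]
gauge [168.5   0.1  -0. ]
unit [84.   3.3 -0. ]
bottle [ 0.9 -0.7 -0. ]
Ccage [-103.6 -155.    -0.1]
Cgauge [ -19.6 -154.8   -0.1]
Cunit [  64.4 -154.6   -0.1]
Cbottle [ 148.4 -154.4   -0.1]
```

View pics/g7.png

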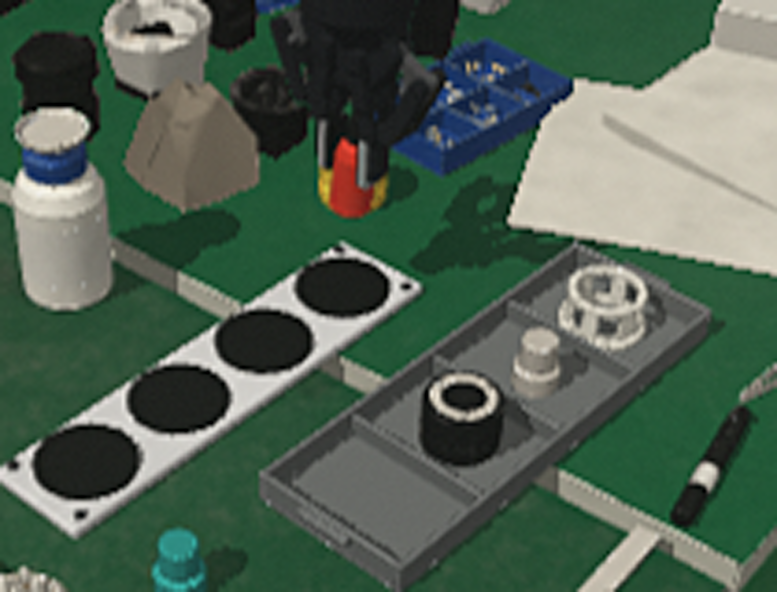

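The unit stands in its cell and the bottle hangs upright. Carrying it to the left-hand cell.

Request:
apply_moves(
  targets=[
    {"linear":[29.7,-31,0],"rotation":[0,0,0],"jaw":18},
    {"linear":[29.7,-31,0],"rotation":[0,0,0],"jaw":18},
    {"linear":[29.7,-31,0],"rotation":[0,0,0],"jaw":18},
    {"linear":[29.7,-31,0],"rotation":[0,0,0],"jaw":18},
    {"linear":[29.7,-30,0],"rotation":[0,0,0],"jaw":18},
  ],
)

```text
clock: 23.4
tool_pos: [0.4789, 0.1401, 0.109]
tcp_rot: [-0.002, 0.731, 0.683, -0.002]
force: [0.2, 1.0, -0.6]
finger_gap: 0.0276
finger_force: 58.9
```

Request:
apply_moves(
  targets=[
    {"linear":[0,0,25],"rotation":[0,0,0],"jaw":18},
    {"linear":[0,0,25],"rotation":[0,0,0],"jaw":18},
    {"linear":[0,0,18],"rotation":[0,0,0],"jaw":18},
    {"linear":[0,0,0],"rotation":[0,0,0],"jaw":18},
    {"linear":[0,0,0],"rotation":[0,0,0],"jaw":18},
  ],
)

```text
clock: 23.9
tool_pos: [0.4805, 0.1392, 0.0421]
tcp_rot: [-0.001, 0.73, 0.683, -0.002]
force: [-0.5, -0.5, -1.0]
finger_gap: 0.0273
finger_force: 58.9
```

Request:
apply_moves(
  targets=[
    {"linear":[0,0,5],"rotation":[0,0,0],"jaw":18},
    {"linear":[0,0,2],"rotation":[0,0,0],"jaw":18},
    {"linear":[0,0,0],"rotation":[0,0,0],"jaw":18},
    {"linear":[0,0,0],"rotation":[0,0,0],"jaw":18},
  ],
)

```text
clock: 24.3
tool_pos: [0.4828, 0.1394, 0.0373]
tcp_rot: [0.0, 0.731, 0.683, 0.0]
force: [-0.2, -0.1, -0.7]
finger_gap: 0.0274
finger_force: 59.0
```

Request:
apply_moves(
  targets=[
    {"linear":[0,0,2.5],"rotation":[0,0,0],"jaw":18},
    {"linear":[0,0,0],"rotation":[0,0,0],"jaw":18},
    {"linear":[0,0,0],"rotation":[0,0,0],"jaw":18},
    {"linear":[0,0,0],"rotation":[0,0,0],"jaw":18},
  ],
)

```text
clock: 24.7
tool_pos: [0.4824, 0.1395, 0.0343]
tcp_rot: [-0.0, 0.73, 0.683, 0.0]
force: [-0.4, 0.9, -0.0]
finger_gap: 0.0273
finger_force: 59.0
```

Request:
apply_moves(
  targets=[
    {"linear":[0,0,1],"rotation":[0,0,0],"jaw":18},
    {"linear":[0,0,0],"rotation":[0,0,0],"jaw":18},
    {"linear":[0,0,0],"rotation":[0,0,0],"jaw":18},
  ],
)

```text
clock: 25.0
tool_pos: [0.4826, 0.1395, 0.0337]
tcp_rot: [0.0, 0.73, 0.683, 0.0]
force: [-0.8, -0.2, 1.8]
finger_gap: 0.0273
finger_force: 59.1
```

Contact with the floor, so I release.

Request:
apply_moves(
  targets=[
    {"linear":[0,0,0],"rotation":[0,0,0],"jaw":32},
    {"linear":[0,0,0],"rotation":[0,0,0],"jaw":42},
    {"linear":[0,0,0],"rotation":[0,0,0],"jaw":60},
    {"linear":[0,0,0],"rotation":[0,0,0],"jaw":70},
    {"linear":[0,0,0],"rotation":[0,0,0],"jaw":70},
  ],
)

```text
clock: 25.5
tool_pos: [0.4823, 0.1395, 0.0332]
tcp_rot: [-0.0, 0.73, 0.683, -0.0]
force: [0.0, 0.7, 0.2]
finger_gap: 0.0695
finger_force: 0.0
```

Request:
apply_moves(
  targets=[
    {"linear":[0,0,-20],"rotation":[0,0,0],"jaw":70},
    {"linear":[0,0,-40],"rotation":[0,0,0],"jaw":70},
    {"linear":[0,0,-45],"rotation":[0,0,0],"jaw":70},
    {"linear":[0,0,-45],"rotation":[0,0,0],"jaw":70},
    {"linear":[0,0,0],"rotation":[0,0,0],"jaw":70},
  ],
)

```text
clock: 26.0
tool_pos: [0.4867, 0.1401, 0.1914]
tcp_rot: [0.004, 0.73, 0.683, 0.006]
force: [0.1, 0.5, 0.3]
finger_gap: 0.07
finger_force: 0.0
```

Request:
apply_moves(
  targets=[
    {"linear":[0,40,0],"rotation":[0,0,0],"jaw":70},
    {"linear":[0,40,0],"rotation":[0,0,0],"jaw":70},
    {"linear":[0,0,0],"rotation":[0,0,0],"jaw":70},
    {"linear":[0,0,0],"rotation":[0,0,0],"jaw":70},
    {"linear":[0,0,0],"rotation":[0,0,0],"jaw":70},
  ],
)

```text
clock: 26.5
tool_pos: [0.5614, 0.1342, 0.1832]
tcp_rot: [-0.0, 0.73, 0.683, -0.0]
force: [-0.9, 1.1, -0.4]
finger_gap: 0.0698
finger_force: 0.0
```

```bash
python3 - <<'E'
from h import *
a=read_camera("scene")[80:260,190:400]
cv2.imwrite("pics/g8.png",cv2.resize(a,None,fx=3.3,fy=3.3,interpolation=cv2.INTER_CUBIC))
E
```

```text
(no output)
```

View pics/g8.png

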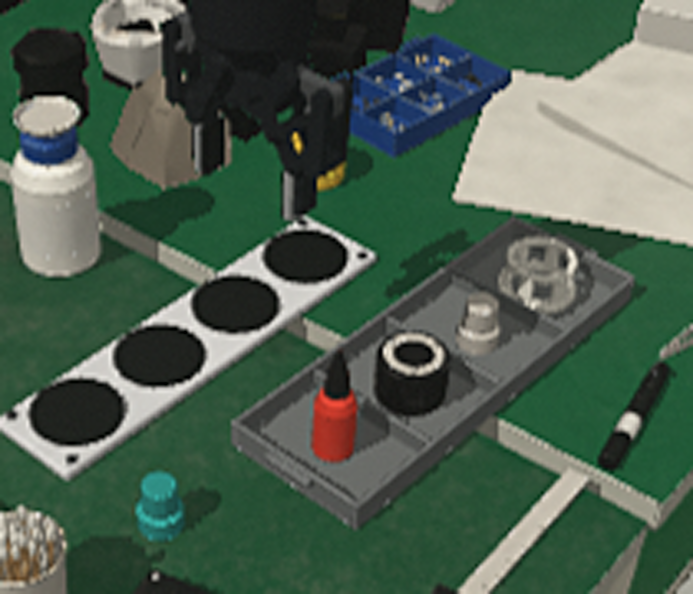

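All four parts stand upright in the mirrored cells: bottle (334,425), unit (411,370), gauge (480,325), cage (541,275). The arm is clear of everything.

```bash
python3 -c "
from bench import *
print(hand_in())"
```

```text
the job is handed in; nothing more can be done
None
```

I packed all four parts upright in the grey box in reversed order (left to right: bottle, unit, gauge, cage), released them, and handed the job in at about 26.6 s of the 96 s; the final picture shows them standing, but no verdict was returned.

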